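Top up the sprung charging rail on the altar

TASK

Add the spare candle light to the charging rail: draw the sprung follower back by its red knob to the end of the slot, hook the knob sideways into the catch and let go, then stand the spare light in the open gap behind the other light, with its groove (under the red stripe) over the rail's rib so that it sits fully down. Then unhook the knob and let the follower close, so that both lights stand in the rail pressed together against the front wall. Leave the other altar things where they are.

Things in the scene. Friction and masses are not known exactly. Their poses are not given: they have to be found in the camera images.
- rail: Charging rail, fixed: dark steel channel, 206 mm long (its x), 52 mm wide (y), open on top. Origin: centre of its underside; z up. Inside floor at z 8 mm; side walls 6 mm thick, tops at z 24 mm; inner width 40 mm. Lights are pressed to the blue front wall at its -x end; pulling back is +x. A yellow gate plate lies over its rear part (see point slot); ahead of that it is open from above.
- front_stop (a point): Foot of the blue front wall's inner face, mid-width, on the inside floor: rail x = -97 mm, y = 0, z = 8 mm. The wall is 6 mm thick, top at rail z 30 mm. Axes as the rail's.
- rib (a point): Point on top of the brass rib, at rail x = -43 mm, y = +9 mm, z = 13 mm. The rib is 4 mm wide, 5 mm high and runs the whole length of the floor at y = +9 mm. Axes as the rail's.
- slot (a point): Knob stem's place in the gate plate's slot at the start: rail x = 14 mm, y = 0, z = 31 mm (plate top). The 11 mm wide slot runs along rail x at y = 0; at its rear end it turns to +y, a notch 13 mm long in x: the catch. The plate is screwed on anywhere in a 15 mm range along x, not reported: feel for the slot's end (or look). Plate's front edge at rail x -3 to +12 mm.
- follower (a joint): Sprung follower, m: 0 = face 36 mm behind the front wall (one light loaded, about the start); grows when pulled back (rail +x); face at rail x = -61 mm + value. 0.036 = closed on two lights. Spring 4 N at 0, 8 N at 0.07, damped. Stem at the slot's rear end: 0.058 to 0.073 depending on the plate; hooked and let go, the spring draws it 5 mm forward onto the catch: 0.053 to 0.068.
- knob (a joint): Sideways travel of the knob on the follower, m: 0 = in the straight slot, grows to 0.014 towards rail +y = fully in the catch notch; blocked elsewhere by the plate. Friction about 1 N, 2 N more on the catch. Let go in the notch it stays hooked.
- knob_mid (a point): Centre of the follower's red knob, a block 20 x 20 mm (sides along rail x and y), 28 mm tall, from 36 to 64 mm above the shelf. It is at rail x = 14 mm + follower value, rail y = knob value, on an 8 mm stem, its underside 5 mm over the yellow plate.
- spare_light: Spare LED candle light standing loose on the shelf, about 60 g: white base 36 x 36 x 18 mm with a yellow candle, 24 mm diameter, from 18 to 46 mm above the underside (grip here; orange flame tip to 58 mm is for show). Origin: centre of the underside, z up. Fully down in the rail its x, y lie along the rail's x, y (same sense), origin at rail z 8 mm.
- groove (a point): Middle of the groove in the spare light's underside, at its y = +9 mm: 8 mm wide, 6.5 mm deep, through along its x. A red stripe on top of the base marks it. It must straddle the rail's rib; turned otherwise the light rides on the rib, 5 mm too high.
- loaded_light: Light of the same make already in the rail, fully down, against the front wall (origin at rail x = -79 mm); not fastened.
- tea_cup: Bystander, loose: white porcelain tea cup, 56 mm across, 42 mm tall. Origin: centre of its underside.
- latch_box: Bystander, loose: dark wooden box with a lighter lid and a brass hook latch, 134 x 174 x 97 mm. Origin: centre of its underside.
- porcelain_jar: Bystander, loose: blue-and-white porcelain jar with lid, 116 mm across, 157 mm tall. Origin: centre of its underside.
- steel_bell: Bystander, loose: stainless hand bell standing on its mouth, 72 mm across, 105 mm tall. Origin: centre of its underside.
- lion: Bystander, loose: green resin lion on a dark plinth, 70 x 50 mm, 92 mm tall. Origin: centre of its underside.
- canister: Bystander, loose: clear plastic canister with a white screw lid, 94 mm across, 142 mm tall. Origin: centre of its underside.
There are look-alikes about, which are no part of the job. What is shaped like the spare_light but purple is not meant. Of the things that look like the rail, the smaller one is meant.

How it is judged (in metres and radians):
On the way, in this order (a step that is already met when the one before it is completed fails the run):
1. the follower is pulled back, hooked in the catch and let go (value of joint follower above 0.048 m and value of joint knob above 0.009 m and contact force between the fingers and rail below 0.3 N and velocity of joint follower below 0.01 m/s), for 0.3 s.
2. the spare light stands fully down in the gap, released, while the follower is still hooked back (value of joint follower above 0.048 m and value of joint knob above 0.009 m and x of spare_light in the frame of rail between -0.065 and -0.01 m and y of spare_light in the frame of rail between -0.0035 and 0.0035 m and z of spare_light in the frame of rail below 0.0105 m and angle between spare_light's own z axis and vertical below 0.08 rad and angle between the x axis of spare_light and the x axis of rail, either way round below 0.12 rad and contact force between the fingers and spare_light below 0.3 N), for 0.2 s.
At the end, for the whole second after the job is handed in: Both lights stand fully down in the rail, keyed over the rib (within 2.5 mm of the floor, 3.5 mm sideways), pressed together on the front wall (each within 3.5 mm), knob unhooked (within 4 mm), follower closed on them (0.032 to 0.040), all at rest (x of spare_light in the frame of rail between -0.0465 and -0.0395 m and y of spare_light in the frame of rail between -0.0035 and 0.0035 m and z of each of spare_light, loaded_light in the frame of rail below 0.0105 m and angle between each of spare_light, loaded_light's own z axis and vertical below 0.08 rad and angle between the x axis of each of spare_light, loaded_light and the x axis of rail, either way round below 0.12 rad and x of loaded_light in the frame of rail between -0.0825 and -0.0755 m and y of loaded_light in the frame of rail between -0.0035 and 0.0035 m and value of joint follower between 0.032 and 0.04 m and value of joint knob below 0.004 m and linear speed of each of spare_light, loaded_light below 0.01 m/s); the robot touches nothing.
It fails at once if one of the other altar things is shifted by more than 30 mm or tipped over (distance of any of tea_cup, latch_box, porcelain_jar, steel_bell, lion, canister from where it was at the start of the episode above 0.03 m or angle between any of tea_cup, latch_box, porcelain_jar, steel_bell, lion, canister's own z axis and vertical above 0.5 rad).
It also fails if it takes over 72 s, if anything falls off the work surface, if the arm or the gripper's body presses on something with over 40 N, if the wrist force passes 120 N, or if a joint passes its speed limit or range.

ROBOT

A 6-joint arm with a two-finger parallel gripper is mounted at the origin on the work surface. World frame = base frame: x ahead of the robot, y to its left, z up, the work surface at z = 0. Lengths are in m, angles in degrees, forces in N, time in s.
With the tool pointing down it reaches from about 0.25 to 0.725 m from the base axis. Payload 9.7 kg.
Tool frame: the origin (TCP) lies midway between the tips of the shut fingers; the grasp point (between the pads) lies 19 mm behind it; z points along the fingers, y is the line along which they close (so a half turn about z gives the same grasp; the last joint's range is limited). The gripper opens to 85 mm and grips with 20 to 120 N. Pads are 22 mm wide; open, the fingers measure 114 mm over their backs; the gripper's body (76 mm by 85 mm) begins 54 mm behind the grasp point. The pads swing forward as they close: fully open they stand 13 mm farther back than shut.
Start: joints at [-64.973, 4.979, 10.078, 95.1, 0, 90], TCP at [0.233, -0.498, 0.231] pointing down, gripper open.
Joint ranges: [-179.16, 179.16], [-48.56, 103.87], [-65.8, 70.77], [-126.05, 130.52], [-82.76, 87.17], [-180, 180]. Speed limits (degrees/s): [127.2, 127.2, 147.25, 180, 180, 180].

INTERFACE

Orientations are given as [roll, pitch, yaw] about the fixed x, y, z axes, in that order (R = Rz(yaw) Ry(pitch) Rx(roll)).
In Python, from workcell import bot gives the robot as it stands.
- The arm moves only by the shell command python3 -m crank 'ROWS' [FORCE]. ROWS is JSON, a list of rows, each an object with "gripper": the finger opening in mm, from 0 to 85.4; "travel": the shift along the tool's x, y, z in mm, a list of three; "twist": the turn, a rotation vector about the tool's x, y, z in rad, a list of three. In form: [{"gripper": gripper, "travel": [tx, ty, tz], "twist": [rx, ry, rz]}, ...]. A call has 1 to 12 rows; each row shifts and turns the commanded pose from where the row before left it, along the tool's axes as they then stand; what a row does not reach is not made up. A row lasts 1/8 s, in which the tool goes at most 62.5 mm and 10.7 degrees, less where a joint would pass 70% of its speed; a pose out of reach is approached as far as the arm can. A call is refused whole if a number of a shift passes 62.5 or a number of a turn 0.188, either way. A call with a gripper value outside its range is refused whole. The fingers move at their own pace and stop on an object; FORCE is the grip in N (left out, the last holds). Time passes only in rows, so rows that do not move let the fingers close. It gives the time, the measured TCP pose, the force, the opening and the grip force at its end, in the units of the state.
- bot.get_obs(): the state, without advancing time (a new reading comes with each control period).
- bot.camera(name): name is "side" or "top" or "wrist"; returns the picture (384x512x3 uint8, red, green, blue); there is no depth.
- bot.calibration(name): a dict with "vfov" (degrees; the focal length in pixels is half the picture's height over the tangent of half this angle, whatever the lens; pixels are square), "cx", "cy" (the principal point, pixels), "k1" (the pictures are not rectified: a ray, as slopes to the right and down, at radius r is drawn at 1 + k1 r^2 times it, then the intrinsics apply), "camera_from_world" (4x4, takes a point from world to camera coordinates). Camera axes: x right, y down, z forward; pixel columns grow to the right and rows downward; lengths in m; the calibration is good to about 2 mm. A picture is of the moment at which its call begins: read the wrist's pose just before it. calibration takes no time and is no camera call; for the wrist camera it gives the pose at the moment of the call.
- bot.job_done(): hands the job in; it is judged then, once.
The state is a dict: "time": time; "q": joint angles; "qd": joint speeds; "joint_efforts": joint torques, N m; "ee_pos": TCP position; "tcp_rot": TCP orientation; "wrist_force": force on the tool from outside, world axes, zero at the start; "torque": the same for the moment, N m; "opening": finger opening in m; "grasp_force": force on a finger pad.
Only numpy, scipy, OpenCV 4.12 (cv2) and the standard library are available. Lean on these libraries where they do the work, as an engineer would, in place of code of your own. Each camera call takes 0.05 s, during which the arm holds its last target. There are 200 camera calls.

## Working session

There is one attempt and no reset: what is moved stays moved. The work goes in short steps, Python scripts to look and compute and a shell command to move; the robot and the scene stay as the last step left them, time stands still between calls to the robot, and variables do not carry over. Pictures are saved under pics/ and viewed, at most 10 in all, crops included, and the job is handed in when it is done.

```bash
mkdir -p pics; cat > h.py <<'E'
import numpy as np, cv2
from workcell import bot
def K(c):
    f=192/np.tan(np.radians(c["vfov"])/2); return f
def ray(c,u,v):
    f=K(c); d=np.array([(u-c["cx"])/f,(v-c["cy"])/f]); s=d.copy()
    for _ in range(30): s=d/(1+c["k1"]*(s@s))
    T=np.array(c["camera_from_world"]); R=T[:3,:3]; o=-R.T@T[:3,3]
    return o,R.T@np.array([s[0],s[1],1.])
def at(c,u,v,z):
    o,d=ray(c,u,v); return o+d*(z-o[2])/d[2]
def px(c,p):
    T=np.array(c["camera_from_world"]); q=T[:3,:3]@np.array(p)+T[:3,3]; s=q[:2]/q[2]
    s=s*(1+c["k1"]*(s@s)); return s*K(c)+[c["cx"],c["cy"]]
E
python3 - <<'E'
from h import *
a=bot.camera("top");b=bot.camera("side")
np.save("top.npy",a);np.save("side.npy",b)
cv2.imwrite("pics/top.png",cv2.resize(a[...,::-1],(800,600),interpolation=cv2.INTER_CUBIC));cv2.imwrite("pics/side.png",cv2.resize(b[...,::-1],(800,600),interpolation=cv2.INTER_CUBIC))
print(bot.get_obs())
for n in("top","side"):
    c=bot.calibration(n);print(c["vfov"],c["k1"],ray(c,256,192))
E
```

```text
{'time': 0.1, 'q': array([-6.49743326e+01,  5.00578596e+00,  1.00381181e+01,  9.51000385e+01,
       -1.75534110e-04,  8.99999178e+01]), 'qd': array([-0.0054565 , -0.09693693,  0.15918577, -0.085915  , -0.01629024,
        0.04169643]), 'joint_efforts': array([ 1.84475255e-03, -5.21561229e+01,  4.65653837e+01,  1.60939875e-02,
        5.69144049e-05, -4.26060424e-06]), 'ee_pos': array([ 0.2325706 , -0.49816856,  0.23066688]), 'tcp_rot': array([-1.79932294e+02,  1.75436906e-04,  2.50257498e+01]), 'wrist_force': array([ 0.89606079, -0.43499487,  1.1114073 ]), 'torque': array([0.00376268, 0.02352057, 0.06014876]), 'grasp_force': 0.0, 'opening': 0.0854662530780279}
52.3711561572061 0.03579935494177348 (array([ 0.40822746, -0.02656251,  1.17926862]), array([ 0.13593039,  0.01575252, -0.99059471]))
42.6910708224996 -0.15300311189228785 (array([ 0.22616663, -0.96662779,  1.19401896]), array([ 0.23576043,  0.60810606, -0.75872157]))
```

View pics/top.png

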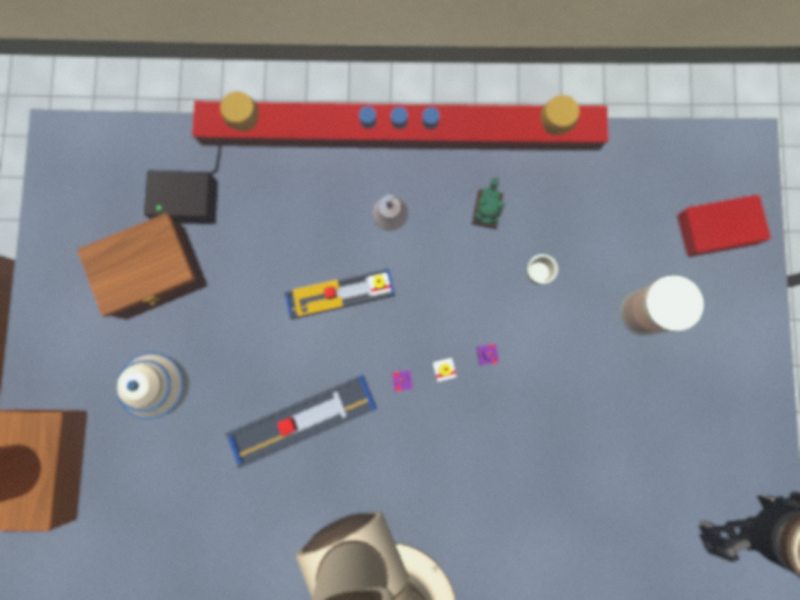

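View pics/side.png

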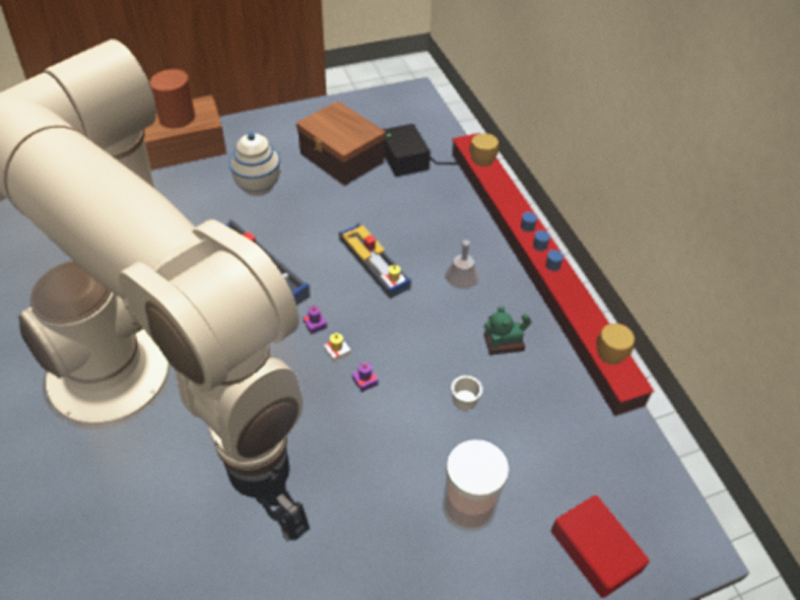

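Top picture, shown at 800 px. Two things look like the rail: (340,294) with the yellow plate, and the longer one at (302,420). The smaller one, at (340,294), is meant. Three things look like the light: purple at (402,381) and (487,355), and white with a yellow candle at (444,370). The white one is the spare. Next I'll confirm this in a crop and measure.

```bash
python3 - <<'E'
from h import *
a=np.load("top.npy");c=bot.calibration("top")
cr=a[165:265,175:325];cv2.imwrite("pics/crop.png",cv2.resize(cr[...,::-1],(798,532),interpolation=cv2.INTER_CUBIC))
h=cv2.cvtColor(a,cv2.COLOR_RGB2HSV)
def blobs(n,lo,hi,z,mn=5):
    m=cv2.inRange(h,lo,hi); k,l,s,ce=cv2.connectedComponentsWithStats(m)
    for i in range(1,k):
        u,v=ce[i]
        if s[i,4]>=mn and 170<u<330 and 160<v<300: print(n,ce[i].round(1),s[i,4],at(c,u,v,z).round(4))
blobs("yel",(20,120,120),(35,255,255),.03)
blobs("red",(0,170,120),(8,255,255),.05);blobs("red2",(172,170,120),(180,255,255),.05)
blobs("blue",(105,120,60),(125,255,255),.03)
blobs("white",(0,0,190),(180,40,255),.018)
E
```

```text
yel [242.2 180.4] 42 [0.6002 0.0336 0.03  ]
yel [201.9 190.8] 363 [0.5669 0.1529 0.03  ]
yel [284.7 236.4] 40 [ 0.4365 -0.0945  0.03  ]
red [210.6 186.5] 30 [0.5771 0.1246 0.05  ]
red [182.8 272.8] 59 [0.3281 0.195  0.05  ]
blue [184.5 194.4] 13 [0.5552 0.204  0.03  ]
blue [234.6 250.8] 58 [0.392  0.0508 0.03  ]
white [246.4 177.6] 15 [0.611  0.0217 0.018 ]
white [229.8 184.6] 162 [0.5888 0.0711 0.018 ]
white [283.  232.7] 60 [ 0.4475 -0.0901  0.018 ]
white [285.3 241.5] 23 [ 0.4218 -0.097   0.018 ]
white [204.4 263.9] 293 [0.3525 0.1392 0.018 ]
```

View pics/crop.png

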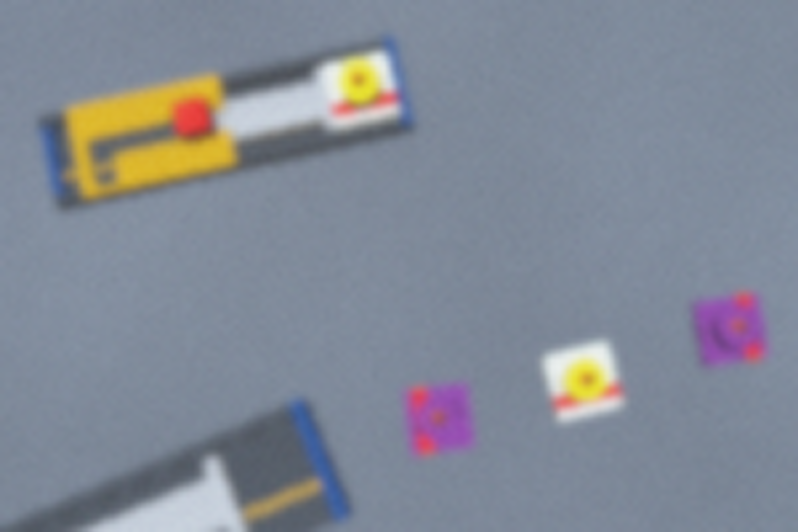

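The crop shows the white spare at crop (585,380), with its stripe on the lower side. The purple ones are on either side at (438,418) and (730,328). The smaller rail has the knob at (192,118) and the light at (360,82), with its stripe also on the lower side. I'm moving over the rail for a closer look.

```bash
python3 -m crank '[{"gripper":60,"travel":[49,-37,0],"twist":[0,0,0]},{"gripper":60,"travel":[49,-37,0],"twist":[0,0,0]},{"gripper":60,"travel":[49,-37,0],"twist":[0,0,0]},{"gripper":60,"travel":[49,-37,0],"twist":[0,0,0]},{"gripper":60,"travel":[49,-37,0],"twist":[0,0,0]},{"gripper":60,"travel":[49,-37,0],"twist":[0,0,0]},{"gripper":60,"travel":[49,-37,0],"twist":[0,0,0]},{"gripper":60,"travel":[49,-37,0],"twist":[0,0,0]},{"gripper":60,"travel":[49,-37,0],"twist":[0,0,0]},{"gripper":60,"travel":[49,-37,0],"twist":[0,0,0]},{"gripper":60,"travel":[49,-37,0],"twist":[0,0,0]},{"gripper":60,"travel":[0,0,0],"twist":[0,0,0.186]}]' 40
python3 -m crank '[{"gripper":60,"travel":[0,0,0],"twist":[0,0,0]},{"gripper":60,"travel":[0,0,0],"twist":[0,0,0]}]'
python3 - <<'E'
from h import *
c=bot.calibration("wrist");a=bot.camera("wrist");np.save("w1.npy",a);np.save("w1c.npy",c,allow_pickle=True)
cv2.imwrite("pics/w1.png",cv2.resize(a[...,::-1],(800,600)))
print(c["vfov"],c["k1"],ray(c,256,192),bot.get_obs()["tcp_rot"],bot.get_obs()["ee_pos"])
E
```

```text
time: 1.6
ee_pos: [0.5497, 0.102, 0.2293]
tcp_rot: [-180.0, 0.1, 14.4]
wrist_force: [-0.1, -0.5, -0.3]
opening: 0.0599
grasp_force: 0.0
time: 1.85
ee_pos: [0.5487, 0.0979, 0.2313]
tcp_rot: [180.0, 0.0, 14.6]
wrist_force: [-0.6, 0.3, 0.5]
opening: 0.0601
grasp_force: 0.0
58.339949329369105 -0.07636920841478452 (array([0.61230115, 0.11385815, 0.37364758]), array([-0.23409421, -0.0608283 , -0.97057825])) [ 1.79996424e+02 -1.32889478e-02  1.44969923e+01] [0.5487189  0.09777136 0.23147083]
```

View pics/w1.png

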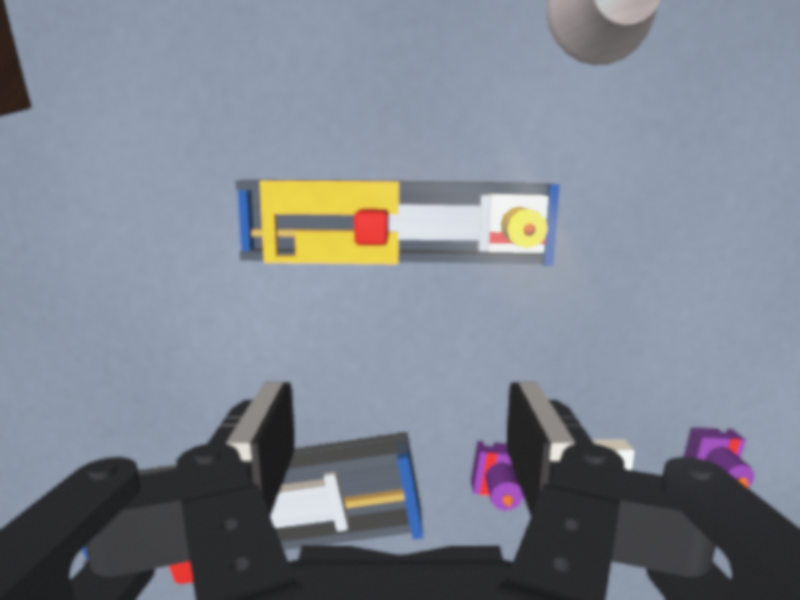

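The wrist picture (800 px) shows the plate from (261,181) to (398,264), the slot's rear end at about x=276, the catch opening downward at (285,245), the knob at (371,227) and the front wall at (552,225). Next I'll compute positions from it.

```bash
python3 - <<'E'
from h import *
c=np.load("w1c.npy",allow_pickle=True).item();a=np.load("w1.npy")
h=cv2.cvtColor(a,cv2.COLOR_RGB2HSV)
def big(lo,hi,box):
    m=cv2.inRange(h,lo,hi); M=np.zeros_like(m);x0,y0,x1,y1=box;M[y0:y1,x0:x1]=m[y0:y1,x0:x1];return M
# yellow plate + knob silhouettes
m=big((20,120,80),(35,255,255),(160,105,262,175))
p=np.argwhere(m>0)[:,::-1].astype(float)
# long edges: top and bottom row per column
def edge(M,cols,fn):
    return np.array([[u,fn(np.nonzero(M[:,u])[0])] for u in cols])
P=[]
for fn,o in((np.min,-.5),(np.max,.5)):
    e=edge(m,range(175,225) if fn is np.min else range(195,220),fn);w=np.array([at(c,u,v+o,.031)[:2] for u,v in e]);
    vx,vy,x0,y0=cv2.fitLine(w.astype(np.float32),cv2.DIST_HUBER,0,.001,.001).ravel();print("edge yaw",np.degrees(np.arctan2(vy,vx))%180,x0,y0);P.append((x0,y0))
# blue walls
for n,box in(("front",(340,105,365,175)),("rear",(148,105,165,175))):
    b=big((105,130,50),(125,255,255),box);ys,xs=np.nonzero(b);print(n,len(xs),at(c,xs.mean(),ys.mean(),.030))
    print([at(c,*q,.030)[:2].round(4).tolist() for q in cv2.boxPoints(cv2.minAreaRect(np.c_[xs,ys].astype(np.float32)))])
r=big((0,170,80),(8,255,255),(220,130,255,160))|big((172,170,80),(180,255,255),(220,130,255,160));ys,xs=np.nonzero(r);print("knob",xs.min(),xs.max(),ys.min(),ys.max(),at(c,(xs.min()+xs.max())/2,(ys.min()+ys.max())/2,.064))
for n,(u,v) in dict(slotend=(276,222),notchrear=(276,246),notchfront=(295,246),platefront=(399,200),platerear=(261,222),slottop=(310,215),slotbot=(310,230),wallTop=(450,184),wallBot=(450,262)).items(): print(n,at(c,u*.64,v*.64,.031).round(4))
E
```

```text
edge yaw 104.181145 0.5896843 0.16704004
edge yaw 104.41782 0.54217273 0.14566723
front 51 [0.62068923 0.01601935 0.03      ]
[[0.6247, 0.0196], [0.6258, 0.0157], [0.6147, 0.012], [0.6136, 0.0159]]
rear 247 [0.55605314 0.20166673 0.03      ]
[[0.5726, 0.2091], [0.5746, 0.2027], [0.5379, 0.1934], [0.5358, 0.2]]
knob 227 247 135 155 [0.57536545 0.12183139 0.064     ]
slotend [0.5594 0.1815 0.031 ]
notchrear [0.5443 0.1785 0.031 ]
notchfront [0.5473 0.1666 0.031 ]
platefront [0.5921 0.1092 0.031 ]
platerear [0.557  0.1909 0.031 ]
slottop [0.569  0.1614 0.031 ]
slotbot [0.5598 0.1594 0.031 ]
wallTop [0.6096 0.0809 0.031 ]
wallBot [0.5622 0.0675 0.031 ]
```

```bash
python3 -m crank '[{"gripper":50,"travel":[32,-16.5,40],"twist":[0,0,0.004]},{"gripper":50,"travel":[0,0,50],"twist":[0,0,0]},{"gripper":50,"travel":[0,0,40],"twist":[0,0,0]},{"gripper":50,"travel":[0,0,30],"twist":[0,0,0]},{"gripper":50,"travel":[0,0,0],"twist":[0,0,0]},{"gripper":50,"travel":[0,0,0],"twist":[0,0,0]}]' 40
```

```text
time: 2.65
ee_pos: [0.5764, 0.1221, 0.073]
tcp_rot: [180.0, -0.1, 14.2]
wrist_force: [0.1, 0.7, 1.1]
opening: 0.0502
grasp_force: 0.0
```

```bash
python3 -m crank '[{"gripper":50,"travel":[-1,0,20],"twist":[0,0,0]},{"gripper":50,"travel":[0,0,14],"twist":[0,0,0]},{"gripper":50,"travel":[0,0,0],"twist":[0,0,0]},{"gripper":10,"travel":[0,0,0],"twist":[0,0,0]},{"gripper":10,"travel":[0,0,0],"twist":[0,0,0]},{"gripper":10,"travel":[0,0,0],"twist":[0,0,0]},{"gripper":10,"travel":[0,0,0],"twist":[0,0,0]},{"gripper":10,"travel":[0,0,0],"twist":[0,0,0]}]' 40
```

```text
time: 3.65
ee_pos: [0.5753, 0.1225, 0.0383]
tcp_rot: [-180.0, -0.1, 14.1]
wrist_force: [-1.6, 2.0, 6.4]
opening: 0.0192
grasp_force: 41.4
```

```bash
python3 -m crank '[{"gripper":10,"travel":[0,-12,0],"twist":[0,0,0]},{"gripper":10,"travel":[0,-12,0],"twist":[0,0,0]},{"gripper":10,"travel":[0,-12,0],"twist":[0,0,0]},{"gripper":10,"travel":[0,-10,0],"twist":[0,0,0]},{"gripper":10,"travel":[0,-6,0],"twist":[0,0,0]},{"gripper":10,"travel":[0,0,0],"twist":[0,0,0]},{"gripper":10,"travel":[0,0,0],"twist":[0,0,0]}]' 40
python3 -m crank '[{"gripper":10,"travel":[0,-2,0],"twist":[0,0,0]},{"gripper":10,"travel":[0,0,0],"twist":[0,0,0]}]'
python3 -m crank '[{"gripper":10,"travel":[0,-2,0],"twist":[0,0,0]},{"gripper":10,"travel":[0,0,0],"twist":[0,0,0]}]'
python3 -m crank '[{"gripper":10,"travel":[0,-2,0],"twist":[0,0,0]},{"gripper":10,"travel":[0,0,0],"twist":[0,0,0]}]'
```

```text
time: 4.53
ee_pos: [0.5665, 0.1577, 0.0383]
tcp_rot: [-179.6, -0.1, 15.4]
wrist_force: [1.4, -7.1, 5.9]
opening: 0.0193
grasp_force: 42.3
time: 4.78
ee_pos: [0.5662, 0.1586, 0.0384]
tcp_rot: [-179.5, -0.1, 15.4]
wrist_force: [2.2, -5.8, 5.4]
opening: 0.0191
grasp_force: 42.4
time: 5.03
ee_pos: [0.566, 0.1596, 0.0384]
tcp_rot: [-179.5, -0.1, 15.5]
wrist_force: [1.9, -6.4, 5.3]
opening: 0.0189
grasp_force: 42.6
time: 5.28
ee_pos: [0.5657, 0.1607, 0.0384]
tcp_rot: [-179.5, -0.1, 15.6]
wrist_force: [2.1, -6.1, 5.2]
opening: 0.0192
grasp_force: 42.9
```

```bash
python3 -m crank '[{"gripper":10,"travel":[0,0,0],"twist":[0,0,0]},{"gripper":10,"travel":[0,0,0],"twist":[0,0,0]},{"gripper":10,"travel":[0,0,0],"twist":[0,0,0]},{"gripper":10,"travel":[0,0,0],"twist":[0,0,0]}]'
python3 -m crank '[{"gripper":10,"travel":[0,-8,0],"twist":[0,0,0]},{"gripper":10,"travel":[0,0,0],"twist":[0,0,0]},{"gripper":10,"travel":[0,0,0],"twist":[0,0,0]}]'
python3 - <<'E'
from h import *
print(bot.get_obs()["q"],bot.get_obs()["joint_efforts"])
a=bot.camera("wrist");cv2.imwrite("pics/w2.png",a[...,::-1])
E
```

```text
time: 5.78
ee_pos: [0.5657, 0.1607, 0.0384]
tcp_rot: [-179.5, -0.1, 15.6]
wrist_force: [2.3, -6.0, 5.3]
opening: 0.0192
grasp_force: 42.8
time: 6.15
ee_pos: [0.5646, 0.1648, 0.0384]
tcp_rot: [-179.3, -0.1, 15.9]
wrist_force: [2.0, -6.3, 4.1]
opening: 0.0192
grasp_force: 43.9
[ 15.9454662   10.71354406  -4.92704161  74.26531668   0.67492391
 180.00020276] [  4.84663546 -55.37632585  43.70865941   0.17717686   2.44605325
  -0.813122  ]
```

View pics/w2.png

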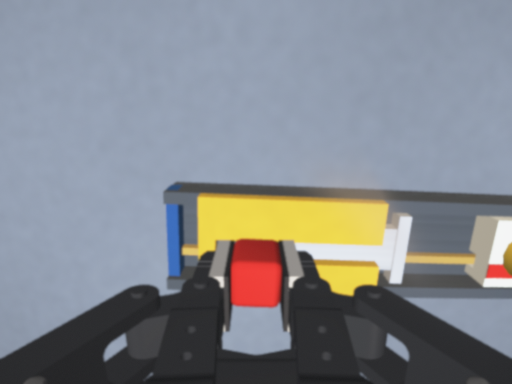

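The picture shows the knob held at (256,272) and the gap opening at x 400–470. Joint 6 has reached its 180° limit, which explains the lag. I'll let the follower forward, turn a quarter and regrip across the rail, so joint 6 sits near 90°.

```bash
python3 -m crank '[{"gripper":10,"travel":[0,11,0],"twist":[0,0,-0.02]},{"gripper":10,"travel":[0,11,0],"twist":[0,0,0]},{"gripper":10,"travel":[0,10,0],"twist":[0,0,0]},{"gripper":10,"travel":[0,8,0],"twist":[0,0,0]},{"gripper":10,"travel":[0,3,0],"twist":[0,0,0]},{"gripper":50,"travel":[0,0,0],"twist":[0,0,0]},{"gripper":50,"travel":[0,0,0],"twist":[0,0,0]},{"gripper":50,"travel":[0,0,0],"twist":[0,0,0]},{"gripper":50,"travel":[0,0,-25],"twist":[0,0,0]},{"gripper":50,"travel":[0,0,-25],"twist":[0,0,0]}]' 40
python3 -m crank '[{"gripper":50,"travel":[0,0,0],"twist":[0,0,-0.17]},{"gripper":50,"travel":[0,0,0],"twist":[0,0,-0.17]},{"gripper":50,"travel":[0,0,0],"twist":[0,0,-0.17]},{"gripper":50,"travel":[0,0,0],"twist":[0,0,-0.17]},{"gripper":50,"travel":[0,0,0],"twist":[0,0,-0.17]},{"gripper":50,"travel":[0,0,0],"twist":[0,0,-0.17]},{"gripper":50,"travel":[0,0,0],"twist":[0,0,-0.17]},{"gripper":50,"travel":[0,0,0],"twist":[0,0,-0.17]},{"gripper":50,"travel":[0,0,0],"twist":[0,0,-0.17]},{"gripper":50,"travel":[0,0,0],"twist":[0,0,0]},{"gripper":50,"travel":[0,0,0],"twist":[0,0,0]}]'
python3 - <<'E'
from h import *
print(bot.get_obs()["q"])
c=bot.calibration("top");a=bot.camera("top");h=cv2.cvtColor(a,cv2.COLOR_RGB2HSV)
m=cv2.inRange(h,(0,170,120),(8,255,255));k,l,s,ce=cv2.connectedComponentsWithStats(m)
print([(x.round(1),n) for x,n in zip(ce[1:],s[1:,4]) if 170<x[0]<260 and 160<x[1]<210])
E
```

```text
time: 7.45
ee_pos: [0.5759, 0.1246, 0.087]
tcp_rot: [-179.1, 0.0, 17.2]
wrist_force: [0.3, 0.1, -0.0]
opening: 0.0499
grasp_force: 0.0
time: 8.82
ee_pos: [0.5762, 0.1245, 0.0868]
tcp_rot: [-180.0, -0.9, 104.7]
wrist_force: [0.3, 0.3, 0.1]
opening: 0.05
grasp_force: 0.0
[11.77331147 10.0275185  -0.31344382 79.7334172   0.87509353 87.09349906]
[]
```

```bash
python3 -m crank '[{"gripper":50,"travel":[-2,-1,20],"twist":[0,-0.0157,0.006]},{"gripper":50,"travel":[0,0,20],"twist":[0,0,0]},{"gripper":50,"travel":[0,0,9],"twist":[0,0,0]},{"gripper":50,"travel":[0,0,0],"twist":[0,0,0]},{"gripper":10,"travel":[0,0,0],"twist":[0,0,0]},{"gripper":10,"travel":[0,0,0],"twist":[0,0,0]},{"gripper":10,"travel":[0,0,0],"twist":[0,0,0]},{"gripper":10,"travel":[0,0,0],"twist":[0,0,0]},{"gripper":10,"travel":[0,0,0],"twist":[0,0,0]}]' 70
python3 -m crank '[{"gripper":10,"travel":[12,0,0],"twist":[0,0,0]},{"gripper":10,"travel":[12,0,0],"twist":[0,0,0]},{"gripper":10,"travel":[12,0,0],"twist":[0,0,0]},{"gripper":10,"travel":[12,0,0],"twist":[0,0,0]},{"gripper":10,"travel":[5,0,0],"twist":[0,0,0]},{"gripper":10,"travel":[0,0,0],"twist":[0,0,0]},{"gripper":10,"travel":[0,0,0],"twist":[0,0,0]}]'
```

```text
time: 10.0
ee_pos: [0.5756, 0.1224, 0.0391]
tcp_rot: [180.0, 0.0, 104.5]
wrist_force: [-5.0, -0.9, 4.7]
opening: 0.0184
grasp_force: 68.3
time: 10.88
ee_pos: [0.563, 0.1727, 0.0391]
tcp_rot: [179.9, 0.2, 104.5]
wrist_force: [0.1, -6.9, 4.5]
opening: 0.0185
grasp_force: 68.2
```

Moved 52 mm. Feeling for the slot's end now.

```bash
for i in 1 2 3; do python3 -m crank '[{"gripper":10,"travel":[3,0,0],"twist":[0,0,0]},{"gripper":10,"travel":[0,0,0],"twist":[0,0,0]},{"gripper":10,"travel":[0,0,0],"twist":[0,0,0]}]' | egrep 'pos|wrist'; done
```

```text
ee_pos: [0.5623, 0.1755, 0.0391]
wrist_force: [-0.1, -7.4, 3.7]
ee_pos: [0.5616, 0.1784, 0.0391]
wrist_force: [0.0, -6.9, 4.2]
ee_pos: [0.5611, 0.1803, 0.039]
wrist_force: [2.0, -13.0, 3.1]
```

```bash
python3 -m crank '[{"gripper":10,"travel":[-2.5,0,0],"twist":[0,0,0]},{"gripper":10,"travel":[0,-3,0],"twist":[0,0,0]},{"gripper":10,"travel":[0,-4,0],"twist":[0,0,0]},{"gripper":10,"travel":[0,-4,0],"twist":[0,0,0]},{"gripper":10,"travel":[0,-3,0],"twist":[0,0,0]},{"gripper":10,"travel":[0,0,0],"twist":[0,0,0]}]'
python3 -m crank '[{"gripper":10,"travel":[0,-1.5,0],"twist":[0,0,0]},{"gripper":10,"travel":[0,0,0],"twist":[0,0,0]},{"gripper":10,"travel":[0,0,0],"twist":[0,0,0]}]'
```

```text
time: 12.75
ee_pos: [0.548, 0.1753, 0.039]
tcp_rot: [179.9, 0.2, 104.4]
wrist_force: [1.5, -8.1, 3.9]
opening: 0.0187
grasp_force: 68.4
time: 13.12
ee_pos: [0.5477, 0.1752, 0.0391]
tcp_rot: [179.8, 0.2, 104.4]
wrist_force: [6.1, -6.2, -0.6]
opening: 0.0188
grasp_force: 68.6
```

```bash
python3 -m crank '[{"gripper":10,"travel":[-2,0.5,0],"twist":[0,0,0]},{"gripper":10,"travel":[-2,0,0],"twist":[0,0,0]},{"gripper":10,"travel":[0,0,0],"twist":[0,0,0]},{"gripper":50,"travel":[0,0,0],"twist":[0,0,0]},{"gripper":50,"travel":[0,0,0],"twist":[0,0,0]},{"gripper":50,"travel":[0,0,0],"twist":[0,0,0]},{"gripper":50,"travel":[0,0,0],"twist":[0,0,0]},{"gripper":50,"travel":[0,0,-30],"twist":[0,0,0]},{"gripper":50,"travel":[0,0,-50],"twist":[0,0,0]},{"gripper":50,"travel":[-20,0,-50],"twist":[0,0,0]},{"gripper":50,"travel":[0,0,0],"twist":[0,0,0]},{"gripper":50,"travel":[0,0,0],"twist":[0,0,0]}]'
python3 - <<'E'
from h import *
c=bot.calibration("wrist");a=bot.camera("wrist");np.save("w3.npy",a);np.save("w3c.npy",c,allow_pickle=True)
cv2.imwrite("pics/w3.png",cv2.resize(a[...,::-1],(800,600)))
E
```

```text
time: 14.62
ee_pos: [0.5522, 0.1532, 0.1673]
tcp_rot: [-180.0, 0.0, 104.5]
wrist_force: [0.4, -0.3, -0.7]
opening: 0.05
grasp_force: 0.0
```

View pics/w3.png

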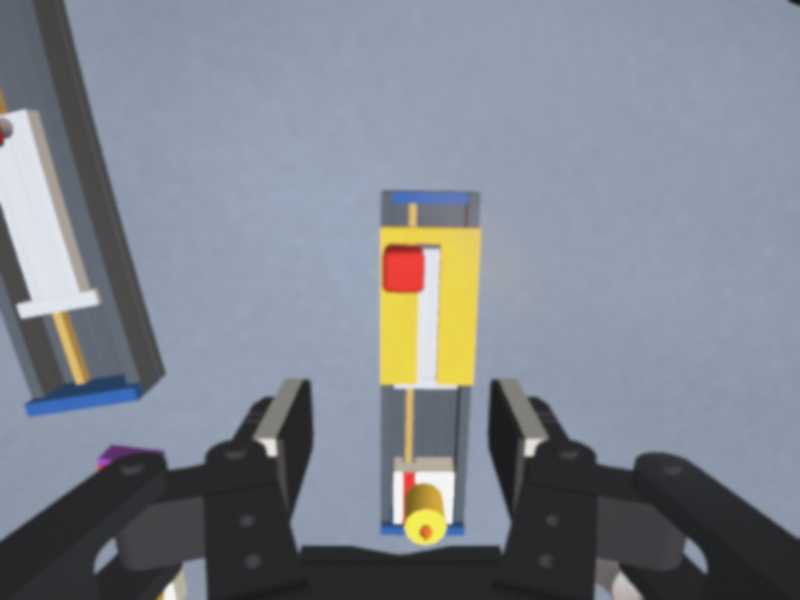

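Hooked: the knob at (404,268) is sideways in the notch, the follower is back, and the gap at (425,425) is open. Next, the spare light.

```bash
python3 -m crank '[{"gripper":50,"travel":[-46,-35,-6],"twist":[0,0,0]},{"gripper":50,"travel":[-46,-35,-6],"twist":[0,0,0]},{"gripper":50,"travel":[-46,-35,-6],"twist":[0,0,0]},{"gripper":50,"travel":[-46,-35,-6],"twist":[0,0,0]},{"gripper":50,"travel":[-46,-35,-6],"twist":[0,0,0]},{"gripper":50,"travel":[0,0,0],"twist":[0,0,0]},{"gripper":50,"travel":[0,0,0],"twist":[0,0,0]},{"gripper":50,"travel":[0,0,0],"twist":[0,0,0]}]'
python3 - <<'E'
from h import *
c=bot.calibration("wrist");a=bot.camera("wrist");np.save("w4.npy",a);np.save("w4c.npy",c,allow_pickle=True)
cv2.imwrite("pics/w4.png",cv2.resize(a[...,::-1],(800,600)))
print(bot.get_obs()["q"],bot.get_obs()["ee_pos"])
c=np.load("w3c.npy",allow_pickle=True).item();w=np.load("w3.npy");h=cv2.cvtColor(w,cv2.COLOR_RGB2HSV)
m=cv2.inRange(h,(18,100,90),(35,255,255));m[:,:235]=0;m[:,315:]=0
for fn,o in((np.min,-.5),(np.max,.5)):
    p=np.array([at(c,fn(np.nonzero(m[v])[0])+o,v,.031)[:2] for v in range(152,240)],np.float32)
    vx,vy,x0,y0=cv2.fitLine(p,cv2.DIST_HUBER,0,.001,.001).ravel();y=np.degrees(np.arctan2(vy,vx))%180;print("plate",y,x0,y0)
p=np.array([at(c,np.nonzero(m[v])[0].mean(),v,.013)[:2] for v in range(252,290)],np.float32)
vx,vy,x0,y0=cv2.fitLine(p,cv2.DIST_HUBER,0,.001,.001).ravel();print("rib",np.degrees(np.arctan2(vy,vx))%180,x0,y0)
E
```

```text
time: 15.68
ee_pos: [0.4408, -0.1123, 0.1972]
tcp_rot: [-179.9, -0.0, 104.6]
wrist_force: [0.2, 0.8, 0.0]
opening: 0.0502
grasp_force: 0.0
[-1.42684150e+01 -8.49687497e+00 -6.82772151e+00  9.17408561e+01
 -2.26034260e-02  6.10759432e+01] [ 0.44085785 -0.11223049  0.19738565]
plate 103.96524 0.5449471 0.13381104
plate 103.894394 0.59211427 0.15659295
rib 104.7783 0.57578033 0.07755131
```

View pics/w4.png

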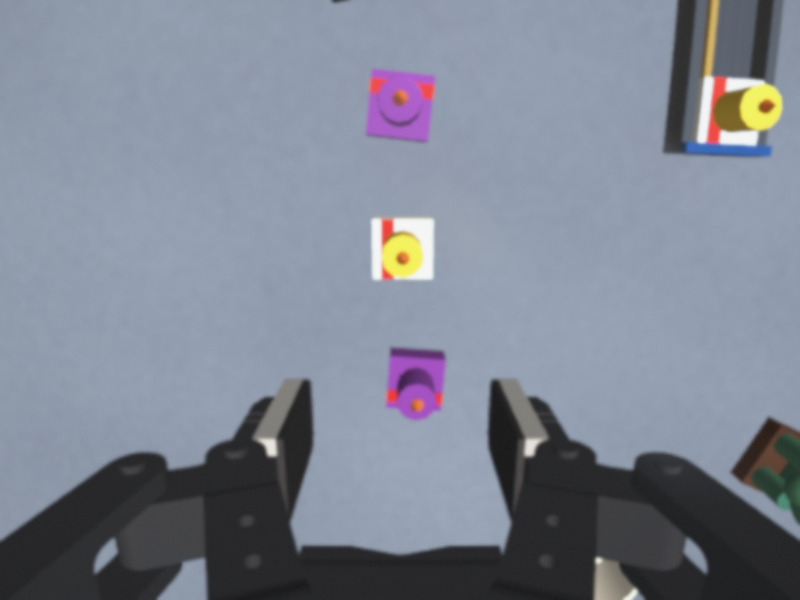

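The white spare stands at (403,249), with its stripe on the left (rail +y side) and square to the tool. The purple ones are at (400,105) and (416,380). Measuring the spare's base.

```bash
python3 - <<'E'
from h import *
c=np.load("w4c.npy",allow_pickle=True).item();a=np.load("w4.npy");h=cv2.cvtColor(a,cv2.COLOR_RGB2HSV)
def base(box,z):
    m=cv2.inRange(h,(0,0,170),(180,45,255))|cv2.inRange(h,(0,120,80),(35,255,255))|cv2.inRange(h,(172,120,80),(180,255,255))
    M=np.zeros_like(m);x0,y0,x1,y1=box;M[y0:y1,x0:x1]=m[y0:y1,x0:x1]
    p=np.argwhere(M>0)[:,::-1].astype(np.float64)
    w=np.array([at(c,u,v,z)[:2] for u,v in p],np.float32)*1000
    r=cv2.minAreaRect(w);return r
r=base((225,130,290,188),.018);print(r)
print("candle top",at(c,403*.64,255*.64,.046).round(4))
s=cv2.inRange(h,(0,150,80),(8,255,255))|cv2.inRange(h,(172,150,80),(180,255,255));s[:,:240]=0;s[:,255:]=0;s[:138]=0;s[182:]=0
p=np.argwhere(s>0)[:,::-1];w=np.array([at(c,u,v,.018)[:2] for u,v in p],np.float32)
l=cv2.fitLine(w,cv2.DIST_HUBER,0,.001,.001).ravel();print("stripe",len(p),np.degrees(np.arctan2(l[1],l[0]))%180,w.mean(0))
E
```

```text
((435.7969665527344, -94.88954162597656), (61.44380569458008, 53.94717025756836), 14.63564682006836)
candle top [ 0.4364 -0.0941  0.046 ]
stripe 84 103.74466 [ 0.4253053 -0.0910484]
```

```bash
python3 -m crank '[{"gripper":50,"travel":[18.5,0,40],"twist":[0,0,0.006]},{"gripper":50,"travel":[0,0,50],"twist":[0,0,0]},{"gripper":50,"travel":[0,0,50],"twist":[0,0,0]},{"gripper":50,"travel":[0,0,26],"twist":[0,0,0]},{"gripper":50,"travel":[0,0,10],"twist":[0,0,0]},{"gripper":50,"travel":[0,0,0],"twist":[0,0,0]},{"gripper":50,"travel":[0,0,0],"twist":[0,0,0]}]'
```

```text
time: 16.6
ee_pos: [0.4368, -0.0955, 0.0233]
tcp_rot: [179.9, 0.1, 104.2]
wrist_force: [-0.1, 0.8, 0.4]
opening: 0.0497
grasp_force: 0.0
```

```bash
python3 -m crank '[{"gripper":50,"travel":[1.3,0,1],"twist":[0,0,0]},{"gripper":10,"travel":[0,0,0],"twist":[0,0,0]},{"gripper":10,"travel":[0,0,0],"twist":[0,0,0]},{"gripper":10,"travel":[0,0,0],"twist":[0,0,0]},{"gripper":10,"travel":[0,0,0],"twist":[0,0,0]},{"gripper":10,"travel":[0,0,0],"twist":[0,0,0]}]' 30
python3 -m crank '[{"gripper":10,"travel":[0,0,-20],"twist":[0,0,0]},{"gripper":10,"travel":[0,0,-40],"twist":[0,0,0]},{"gripper":10,"travel":[0,0,-40],"twist":[0,0,0]},{"gripper":10,"travel":[0,0,0],"twist":[0,0,0]},{"gripper":10,"travel":[0,0,0],"twist":[0,0,0]}]'
```

```text
time: 17.35
ee_pos: [0.4358, -0.0943, 0.0215]
tcp_rot: [180.0, 0.0, 104.2]
wrist_force: [-1.3, 0.0, 5.8]
opening: 0.0229
grasp_force: 29.4
time: 17.98
ee_pos: [0.4354, -0.0942, 0.1202]
tcp_rot: [-179.9, 0.0, 104.2]
wrist_force: [-0.6, -0.4, -0.7]
opening: 0.0226
grasp_force: 29.6
```

```bash
python3 -m crank '[{"gripper":10,"travel":[32,47,0],"twist":[0,0,0]},{"gripper":10,"travel":[32,47,0],"twist":[0,0,0]},{"gripper":10,"travel":[32,47,0],"twist":[0,0,0]},{"gripper":10,"travel":[32,47,0],"twist":[0,0,0]},{"gripper":10,"travel":[0,0,10],"twist":[0,0,0]},{"gripper":10,"travel":[0,0,10],"twist":[0,0,0]},{"gripper":10,"travel":[0,0,0],"twist":[0,0,0]},{"gripper":10,"travel":[0,0,0],"twist":[0,0,0]}]'
python3 - <<'E'
from h import *
c=bot.calibration("wrist");a=bot.camera("wrist");np.save("w5.npy",a);np.save("w5c.npy",c,allow_pickle=True)
cv2.imwrite("pics/w5.png",cv2.resize(a[...,::-1],(800,600)))
print(bot.get_obs()["ee_pos"],bot.get_obs()["tcp_rot"])
print(px(c,[.5862,.0761,.01])/.64)
E
```

```text
time: 18.98
ee_pos: [0.5861, 0.0751, 0.1013]
tcp_rot: [180.0, 0.0, 104.1]
wrist_force: [0.5, -0.7, -0.9]
opening: 0.0227
grasp_force: 29.9
[0.58637474 0.07522158 0.10163076] [1.79963825e+02 3.15934435e-02 1.04132702e+02]
[403.18829093 314.92869634]
```

View pics/w5.png

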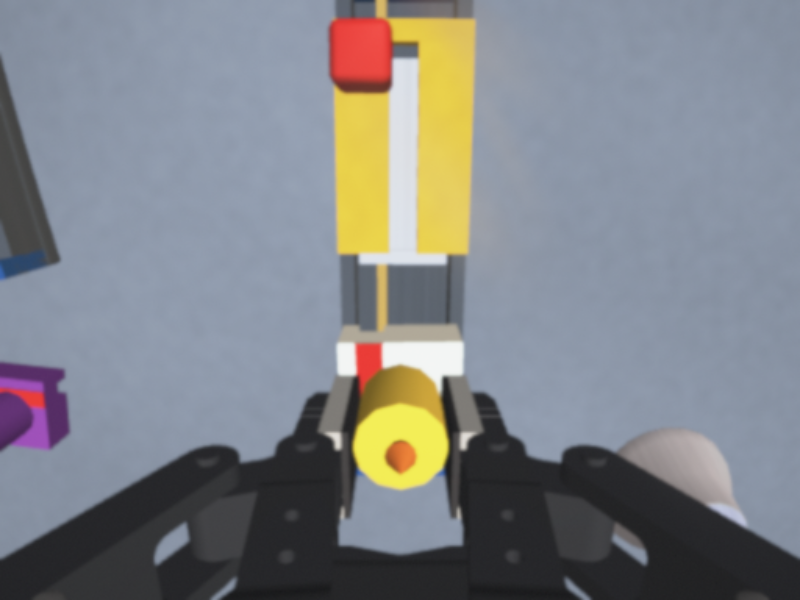

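The light is held at (400,440) with its stripe on the left over the rib at (381,297), and the gap is free ahead of the follower plate at (403,258). Checking the rib and wall offsets numerically.

```bash
python3 - <<'E'
from h import *
c=np.load("w5c.npy",allow_pickle=True).item();a=np.load("w5.npy");h=cv2.cvtColor(a,cv2.COLOR_RGB2HSV)
t=np.radians(104.2);ey=np.array([-np.sin(t),np.cos(t)]);ex=np.array([np.cos(t),np.sin(t)])
tc=bot.get_obs()["ee_pos"][:2];print("tcp",tc@ex,tc@ey)
m=cv2.inRange(h,(15,80,80),(35,255,255));m[:,:225]=0;m[:,265:]=0
p=np.array([at(c,np.nonzero(m[v])[0].mean(),v,.013)[:2] for v in range(174,206)])
print("rib-9",(p@ey).round(4)[[0,10,20,31]]-.009)
m=cv2.inRange(h,(15,80,80),(35,255,255))
for v in(80,100,120,140,155):
    x=np.nonzero(m[v])[0];print("plate",[(at(c,u,v,.031)[:2]@ey).round(4) for u in(x.min()-.5,x.max()+.5)])
r=cv2.inRange(h,(0,150,80),(8,255,255))|cv2.inRange(h,(172,150,80),(180,255,255));r[:221]=0;r[236:]=0
for v in(222,228):x=np.nonzero(r[v])[0];print("stripe-9",at(c,x.mean(),v,.098)[:2]@ey-.009, len(x))
r=cv2.inRange(h,(0,0,190),(180,40,255))
x=np.nonzero(r[168,225:290])[0]+225;print("follower",x.min(),x.max())
v=np.nonzero(r[150:185,265])[0]+150;print("fol face", at(c,265,v.max(),.02)[:2]@ex)
E
```

```text
tcp -0.07091884084413622 -0.5869106742694696
rib-9 [-0.5864 -0.5863 -0.5862 -0.5861]
plate [np.float64(-0.5605), np.float64(-0.6125)]
plate [np.float64(-0.5608), np.float64(-0.6128)]
plate [np.float64(-0.5605), np.float64(-0.6126)]
plate [np.float64(-0.5607), np.float64(-0.6123)]
plate [np.float64(-0.5605), np.float64(-0.6126)]
stripe-9 -0.5851528458247431 15
stripe-9 -0.5855504538802686 15
follower 231 284
fol face -0.04432261510786392
```

```bash
python3 -m crank '[{"gripper":10,"travel":[0,0,20],"twist":[0,0,0]},{"gripper":10,"travel":[0,0,20],"twist":[0,0,0]},{"gripper":10,"travel":[0,0,15],"twist":[0,0,0]},{"gripper":10,"travel":[0,0,7],"twist":[0,0,0]},{"gripper":10,"travel":[0,0,0],"twist":[0,0,0]},{"gripper":10,"travel":[0,0,0],"twist":[0,0,0]}]'
python3 -m crank '[{"gripper":10,"travel":[0,0,4],"twist":[0,0,0]},{"gripper":10,"travel":[0,0,0],"twist":[0,0,0]},{"gripper":10,"travel":[0,0,0],"twist":[0,0,0]}]'
python3 -m crank '[{"gripper":10,"travel":[0,0,4],"twist":[0,0,0]},{"gripper":10,"travel":[0,0,0],"twist":[0,0,0]},{"gripper":10,"travel":[0,0,0],"twist":[0,0,0]}]'
```

```text
time: 19.77
ee_pos: [0.5869, 0.076, 0.0397]
tcp_rot: [180.0, 0.0, 104.2]
wrist_force: [1.3, 0.3, -0.7]
opening: 0.0227
grasp_force: 29.9
time: 20.15
ee_pos: [0.5865, 0.0759, 0.035]
tcp_rot: [-180.0, 0.0, 104.2]
wrist_force: [-0.8, 0.2, -0.5]
opening: 0.0232
grasp_force: 29.9
time: 20.52
ee_pos: [0.5864, 0.0759, 0.0308]
tcp_rot: [-180.0, 0.0, 104.2]
wrist_force: [0.7, 0.2, -1.8]
opening: 0.0232
grasp_force: 29.9
```

```bash
python3 -m crank '[{"gripper":10,"travel":[0,0,1],"twist":[0,0,0]},{"gripper":10,"travel":[0,0,0],"twist":[0,0,0]},{"gripper":45,"travel":[0,0,0],"twist":[0,0,0]},{"gripper":45,"travel":[0,0,0],"twist":[0,0,0]},{"gripper":45,"travel":[0,0,0],"twist":[0,0,0]},{"gripper":45,"travel":[0,0,0],"twist":[0,0,0]},{"gripper":45,"travel":[0,0,-15],"twist":[0,0,0]},{"gripper":45,"travel":[0,0,-40],"twist":[0,0,0]},{"gripper":45,"travel":[0,0,-40],"twist":[0,0,0]},{"gripper":45,"travel":[0,0,-30],"twist":[0,0,0]},{"gripper":45,"travel":[0,0,0],"twist":[0,0,0]},{"gripper":45,"travel":[0,0,0],"twist":[0,0,0]}]'
python3 - <<'E'
from h import *
c=bot.calibration("wrist");a=bot.camera("wrist")
cv2.imwrite("pics/w6.png",cv2.resize(a[...,::-1],(800,600)))
E
```

```text
time: 22.02
ee_pos: [0.5864, 0.0759, 0.1548]
tcp_rot: [-180.0, 0.0, 104.2]
wrist_force: [-0.2, -0.6, 0.5]
opening: 0.0451
grasp_force: 0.0
```

View pics/w6.png

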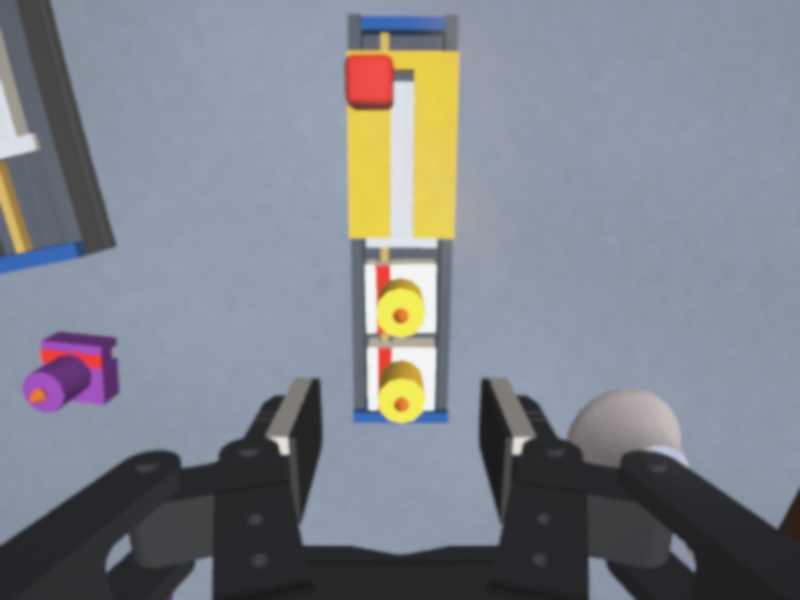

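Seated: the spare is at (400,298), level and keyed, with the loaded light at (402,380) and the knob still hooked at (370,82). Next, the knob.

```bash
python3 -m crank '[{"gripper":50,"travel":[34,-4.5,0],"twist":[0,0,0]},{"gripper":50,"travel":[34,-4.5,20],"twist":[0,0,0]},{"gripper":50,"travel":[33,-4,40],"twist":[0,0,0]},{"gripper":50,"travel":[0,0,0],"twist":[0,0,0]},{"gripper":50,"travel":[0,0,26],"twist":[0,0,0]},{"gripper":50,"travel":[0,0,20],"twist":[0,0,0]},{"gripper":50,"travel":[0,0,10],"twist":[0,0,0]},{"gripper":50,"travel":[0,0,0],"twist":[0,0,0]},{"gripper":50,"travel":[0,0,0],"twist":[0,0,0]}]' 70
```

```text
time: 23.2
ee_pos: [0.5497, 0.1706, 0.0399]
tcp_rot: [180.0, 0.0, 104.2]
wrist_force: [0.1, -0.5, 0.4]
opening: 0.0497
grasp_force: 0.0
```

```bash
python3 -m crank '[{"gripper":10,"travel":[0,-0.5,1],"twist":[0,0,0]},{"gripper":10,"travel":[0,0,0],"twist":[0,0,0]},{"gripper":10,"travel":[0,0,0],"twist":[0,0,0]},{"gripper":10,"travel":[0,0,0],"twist":[0,0,0]},{"gripper":10,"travel":[0,0,0],"twist":[0,0,0]},{"gripper":10,"travel":[0,0,0],"twist":[0,0,0]}]' 70
python3 -m crank '[{"gripper":10,"travel":[2,0,0],"twist":[0,0,0]},{"gripper":10,"travel":[1.5,0,0],"twist":[0,0,0]},{"gripper":10,"travel":[0,0,0],"twist":[0,0,0]},{"gripper":10,"travel":[0,4,0],"twist":[0,0,0]},{"gripper":10,"travel":[0,4,0],"twist":[0,0,0]},{"gripper":10,"travel":[0,4,0],"twist":[0,0,0]},{"gripper":10,"travel":[0,1.5,0],"twist":[0,0,0]},{"gripper":10,"travel":[0,0,0],"twist":[0,0,0]},{"gripper":10,"travel":[0,0,0],"twist":[0,0,0]}]'
```

```text
time: 23.95
ee_pos: [0.549, 0.1706, 0.0384]
tcp_rot: [180.0, 0.0, 104.2]
wrist_force: [1.5, 0.2, 4.8]
opening: 0.0188
grasp_force: 69.9
time: 25.08
ee_pos: [0.5614, 0.176, 0.0384]
tcp_rot: [180.0, 0.2, 104.1]
wrist_force: [2.4, -6.7, 6.6]
opening: 0.0185
grasp_force: 70.1
```

```bash
python3 -m crank '[{"gripper":10,"travel":[-4,0,0],"twist":[0,0,0]},{"gripper":10,"travel":[-4,0,0],"twist":[0,0,0]},{"gripper":10,"travel":[-4,0,0],"twist":[0,0,0]},{"gripper":10,"travel":[-4,0,0],"twist":[0,0,0]},{"gripper":10,"travel":[-3,0,0],"twist":[0,0,0]},{"gripper":10,"travel":[0,0,0],"twist":[0,0,0]},{"gripper":10,"travel":[0,0,0],"twist":[0,0,0]}]'
```

```text
time: 25.95
ee_pos: [0.5659, 0.1576, 0.0384]
tcp_rot: [180.0, 0.2, 104.1]
wrist_force: [1.9, -6.5, 6.1]
opening: 0.0184
grasp_force: 70.1
```

```bash
python3 -m crank '[{"gripper":10,"travel":[-1.5,0,0],"twist":[0,0,0]},{"gripper":10,"travel":[-1.5,0,0],"twist":[0,0,0]},{"gripper":10,"travel":[0,0,0],"twist":[0,0,0]}]'
python3 -m crank '[{"gripper":50,"travel":[0,0,0],"twist":[0,0,0]},{"gripper":50,"travel":[0,0,0],"twist":[0,0,0]},{"gripper":50,"travel":[0,0,0],"twist":[0,0,0]},{"gripper":50,"travel":[0,0,0],"twist":[0,0,0]},{"gripper":50,"travel":[0,0,-30],"twist":[0,0,0]},{"gripper":50,"travel":[0,0,-50],"twist":[0,0,0]},{"gripper":50,"travel":[-20,0,-50],"twist":[0,0,0]},{"gripper":50,"travel":[-20,0,0],"twist":[0,0,0]},{"gripper":50,"travel":[0,0,0],"twist":[0,0,0]},{"gripper":50,"travel":[0,0,0],"twist":[0,0,0]}]'
python3 - <<'E'
from h import *
c=bot.calibration("wrist");a=bot.camera("wrist")
cv2.imwrite("pics/w7.png",cv2.resize(a[...,::-1],(800,600)))
# rail point projections (800px): knob at expected closed pose, spare candle top
ex=np.array([-.2453,.9694]);ey=np.array([-.9694,-.2453])
for n,x,y,z in(("knob top",50,0,64),("spare candle top",-43,0,54),("loaded",-79,0,54)):
    p=ex*(-.037+x/1e3)+ey*(-.5866+y/1e3);print(n,px(c,[*p,z/1e3])/.64)
E
```

```text
time: 26.32
ee_pos: [0.5662, 0.1563, 0.0384]
tcp_rot: [180.0, -0.0, 104.2]
wrist_force: [-1.8, 2.0, 6.0]
opening: 0.0188
grasp_force: 70.1
time: 27.58
ee_pos: [0.5755, 0.1172, 0.1663]
tcp_rot: [-179.8, 0.0, 104.2]
wrist_force: [-0.0, -0.4, -0.3]
opening: 0.0501
grasp_force: 0.0
knob top [402.89925337 224.12722305]
spare candle top [402.71969118 403.62716351]
loaded [402.66531593 464.99782504]
```

View pics/w7.png

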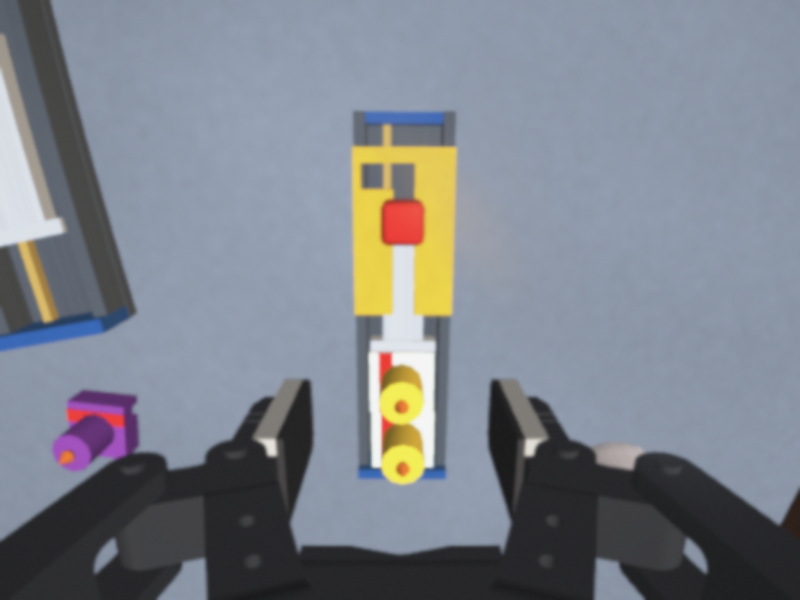

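The knob is straight in the slot at (403,222), and the two lights are pressed together at (402,402) and (402,463), each within 2 px of where it should be. Handing in.

```bash
python3 -c "
from workcell import bot
print(bot.job_done())"
```

```text
the job is handed in; nothing more can be done
None
```

The spare light is in the rail, keyed over the rib and pressed with the other light against the front wall, with the knob unhooked and the follower closed; I handed the job in at about 27.6 s of the 72 s allowed, and it returned no verdict.

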